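Slacken the left-hand wing nut of the disc spindle

ROBOT

A 6-joint arm with a two-finger parallel gripper is mounted at the origin on the work surface. World frame = base frame: x ahead of the robot, y to its left, z up, the work surface at z = 0. Lengths are in m, angles in degrees, forces in N, time in s.
With the tool pointing down it reaches from about 0.4 to 0.825 m from the base axis. Payload 7 kg.
Tool frame: the origin (TCP) lies on the centre line of the jaws, within the pads' length; the fingertips stand 22 mm ahead of it and the grasp point (between the pads) lies 3 mm ahead of it; z points along the fingers, y is the line along which they close (so a half turn about z gives the same grasp; the last joint's range is limited). The gripper opens to 88 mm and grips with 3 to 60 N. Pads are 19 mm wide; open, the fingers measure 130 mm over their backs; the gripper's body (78 mm by 193 mm) begins 47 mm behind the grasp point.
Start: joints at [93.054, 20.546, 0.682, 0, -70.136, -16.507], TCP at [0.157, 0.656, 0.249] pointing down, gripper open.
Joint ranges: [-176.03, 176.03], [-82.01, 121.73], [-58.28, 71.71], [-173.87, 95.51], [-174.79, -0.11], [-173.66, 173.66]. Speed limits (degrees/s): [136.94, 136.94, 172.46, 180, 180, 180].

INTERFACE

Orientations are given as [roll, pitch, yaw] about the fixed x, y, z axes, in that order (R = Rz(yaw) Ry(pitch) Rx(roll)).
In Python, from plant import get_state, cams, r gives the robot as it stands.
- The arm moves only by the tool apply_moves, never from a script. Its argument "targets" is a list of rows, each an object with "dp": the shift along the world's x, y, z in m, a list of three; "yaw": the turn about the world's z in degrees. In form: [{"dp": [x, y, z], "yaw": yaw}, ...]. A call has 1 to 20 rows; each row is the pose to reach, as a shift and turn from the pose commanded when the call began; what a row does not reach only later rows make up. A row lasts 1/12 s, in which the tool goes at most 41.7 mm and 7.16 degrees, less where a joint would pass 70% of its speed; a pose out of reach is approached as far as the arm can. A call with a gripper value outside its range is refused whole. "grip" is the gripper command: -1 is fully open, 1 is shut, values between are in proportion, set as the call begins (left out, the last holds). The fingers move at their own pace and stop on an object; "squeeze" is the grip in N (left out, the last holds). Time passes only in rows, so rows that repeat a pose let the fingers close. It gives the time, the measured TCP pose, the force, the opening and the grip force at its end, in the units of the state.
- get_state(): the state, without advancing time (a new reading comes with each control period).
- cams.capture(name): name is "side" or "top" or "wrist"; returns a dict with "image" (480x640x3 uint8, red, green, blue), "range_z" (480x640 float32, m along the optical axis (not along the pixel's ray), 0 where there is no reading), "fx", "fy", "cx", "cy" (pixels), "R" (3x3) and "t" (3): a world point X has camera coordinates R X + t; the wrist camera has in their place "T_tool_cam" (4x4, takes a point from camera to tool coordinates, whose origin is the TCP and whose axes are the flange's). Camera axes: x right, y down, z forward; pixel columns grow to the right and rows downward; lengths in m; the calibration is good to about 2 mm. A picture is of the moment at which its call begins: read the wrist's pose just before it.
- r.close_job(): hands the job in; it is judged then, once.
The state is a dict: "time_s": time; "joints": joint angles; "qd": joint speeds; "joint_torque": joint torques, N m; "tcp_pos": TCP position; "eef_rot": TCP orientation; "contact_force": force on the tool from outside, world axes, zero at the start; "moment": the same for the moment, N m; "gripper_width": finger opening in m; "gripper_force": force on a finger pad.
Only numpy, scipy, OpenCV 4.12 (cv2) and the standard library are available. Lean on these libraries where they do the work, as an engineer would, in place of code of your own. Each camera call takes 0.05 s, during which the arm holds its last target. There are 200 camera calls.

TASK

Slacken the brass wing nut that clamps the silver acetate disc on its spindle stand, so that the disc can be changed. It has a left-hand thread: turn it clockwise, seen from above, by about 60 degrees, then let go and leave it on its stud. Leave the matching wing nut on the beech shelf's chrome clip as it is.

Things in the scene. Friction and masses are not known exactly. Their poses are not given: they have to be found in the camera images.
- disc_nut_grip (a point): Brass wing nut in the middle of the flat silver disc (178 mm wide, top 47 mm above the table, on a round dark stand; all fixed). The point is on the nut's axis, 31 mm above the 44 mm washer under it, 11 mm below its top. z up, turns with the nut. Wing upright, 66 mm along x; its flat middle, 30 mm along x and 12 mm thick along y, begins 8 mm above the washer, over a flange 28 mm wide.
- disc_nut (a joint): Turn of the wing nut on the disc (rad): 0 = tight, as at the start, against its stop; grows as it is turned clockwise seen from above, which loosens it (left-hand thread), up to 2.6. It turns stiffly (about 0.08 N m), does not rise noticeably and stays where it is left.
- clip_nut_grip (a point): The same point on the other brass wing nut, of the same form and size, to be left alone: on the chrome clip plate (50 mm above the table) of the low beech shelf (110 by 210 mm, 45 mm high) whose front edge clip grips the black stylus holder.
- clip_nut (a joint): Turn of the wing nut on the beech shelf's clip (rad), 0 = tight as at the start, grows clockwise. It is to stay at 0.
Things that resemble listed ones, but are neither listed nor needed, are in the scene too. Leave any purple look-alike of the part that bears disc_nut_grip alone. Of the things shaped like the part that bears clip_nut_grip, the wooden one is meant.

How it is judged:
By the outcome, as a careful person would: the job done as asked, in the order asked, and still so for the second after the job is handed in, with the robot touching nothing.
It also fails if it takes over 32 s, if anything falls off the work surface, if the arm or the gripper's body presses on something with over 40 N, if the wrist force passes 120 N, or if a joint passes its speed limit or range.

## Working session

There is one attempt and no reset: what is moved stays moved. The work goes in short steps, Python scripts to look and compute and a tool call to move; the robot and the scene stay as the last step left them, time stands still between calls to the robot, and variables do not carry over. Pictures are saved under pics/ and viewed, at most 10 in all, crops included, and the job is handed in when it is done.

Besides the shell and the picture viewer there is one more tool, called after "Emit:" in YAML: its name, and indented under it one key for each argument. apply_moves: Moves the arm, as the interface text tells. Its arguments: {"type":"object","properties":{"targets":{"type":"array","items":{"type":"object","properties":{"dp":{"type":"array","items":{"type":"number"}},"yaw":{"type":"number"}}}},"grip":{"type":"number"},"squeeze":{"type":"number"}},"required":["targets"]}

```bash
mkdir -p pics
python3 - <<'E'
from plant import get_state,cams,r
import cv2,numpy as np
s=get_state();print(s)
for n in("top","side"):
    c=cams.capture(n);np.savez(f"pics/{n}0.npz",**c)
    cv2.imwrite(f"pics/{n}0.png",c["image"][:,:,::-1])
    print(n,c["fx"],c["R"],c["t"],(c["range_z"]>0).mean())
E
```

```text
{'time_s': 0.0, 'joints': array([ 9.30556098e+01,  2.05904281e+01,  6.33045520e-01, -2.16639087e-02,
       -7.01376992e+01, -1.65067932e+01]), 'qd': array([-0.06226025,  0.00569907,  0.02803244,  0.09225381, -0.04605692,
       -0.00928849]), 'joint_torque': array([ 1.87737322e-03, -5.82724893e+01,  2.93054867e+01,  6.99725121e+00,
        6.98770760e-03, -1.58933394e-04]), 'tcp_pos': array([0.15692747, 0.65601531, 0.24762366]), 'eef_rot': array([ 1.79903050e+02, -7.49215766e-03, -1.34585546e+01]), 'contact_force': array([ 0.3791564 , -0.51226158,  0.3484912 ]), 'moment': array([0.04430375, 0.00081701, 0.03644033]), 'gripper_force': 0.0, 'gripper_width': 0.08799202396881906}
top 467.89014295265196 [[-0.01270306 -0.99978811 -0.01619771]
 [-0.99677694  0.01394472 -0.07900174]
 [ 0.07921088  0.01514194 -0.99674287]] [0.04376712 0.44795048 1.19432439] 0.9961555989583334
side 530.2603257401997 [[-0.9316609  -0.36306255 -0.01391233]
 [-0.25698733  0.6855607  -0.68114906]
 [ 0.25683746 -0.63102466 -0.73201257]] [0.42380987 0.14697454 1.05203231] 0.9959993489583333
```

View pics/top0.png

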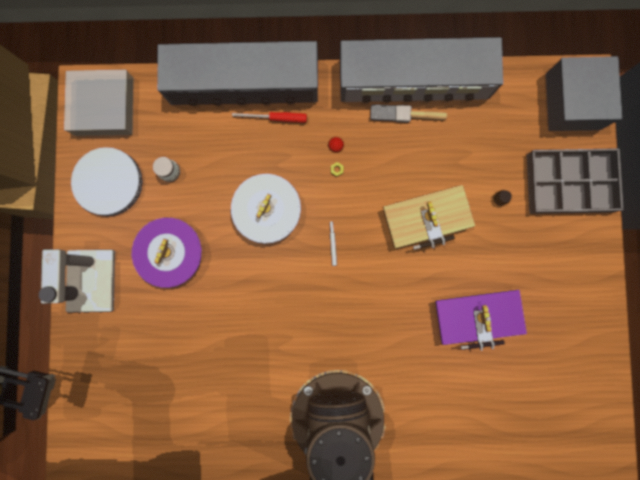

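View pics/side0.png

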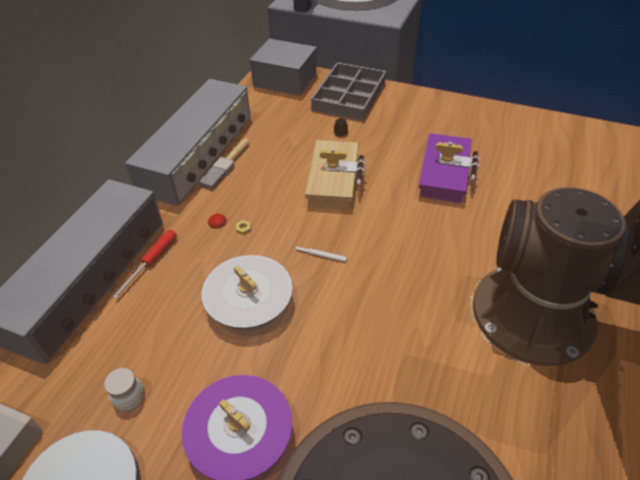

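Top view: the candidates are the silver disc nut at (264,207), the purple disc nut (162,252), the beech shelf nut (432,213), the purple shelf nut (485,320) and a bare plate without a nut (106,181). I choose (264,207); in the side view it is at (245,282). Next I check it in a close crop and measure it.

```bash
cat > h.py <<'E'
import numpy as np,cv2
def brass(c,box):
    u0,v0,u1,v1=box;h=cv2.cvtColor(c["image"],cv2.COLOR_RGB2HSV)
    m=np.zeros(h.shape[:2],bool);m[v0:v1,u0:u1]=True
    return m&(h[...,0]>14)&(h[...,0]<35)&(h[...,1]>90)
def pts(c,m):
    v,u=np.nonzero(m&(c["range_z"]>0));z=c["range_z"][v,u]
    P=np.c_[(u-c["cx"])/c["fx"]*z,(v-c["cy"])/c["fy"]*z,z]
    return (P-c["t"])@c["R"]
E
python3 - <<'E'
from h import *
ims=[]
for n,b in(("top",(240,185,290,230)),("side",(222,258,272,305))):
    c=dict(np.load(f"pics/{n}0.npz"));m=brass(c,b);P=pts(c,m)
    print(n,m.sum(),"zpct",np.percentile(P[:,2],[5,25,50,75,95]).round(3))
    Q=P[P[:,2]>.07];(cc,(w,h),a)=cv2.minAreaRect(Q[:,:2].astype(np.float32))
    d=np.linalg.svd(Q[:,:2]-Q[:,:2].mean(0))[2][0] if len(Q)<3000 else 0
    print("n",len(Q),"rect",cc,w,h,a,"pca",np.degrees(np.arctan2(d[1],d[0])),Q.mean(0))
    u0,v0,u1,v1=b;ims.append(cv2.resize(c["image"][v0-15:v0+65,u0-15:u0+65],(400,400),interpolation=cv2.INTER_NEAREST))
    # disc centre
    hsv=cv2.cvtColor(c["image"],cv2.COLOR_RGB2HSV);k=(hsv[...,1]<50)&(hsv[...,2]>120)
    k2=np.zeros_like(k);k2[v0-30:v1+40,u0-40:u1+40]=1
    D=pts(c,k&k2);D=D[abs(D[:,2]-.047)<.008]
    print("disc",cv2.minEnclosingCircle(D[:,:2].astype(np.float32)),np.median(D[:,2]))
cv2.imwrite("pics/crop.png",np.hstack(ims)[:,:,::-1])
E
```

```text
top 136 zpct [0.056 0.069 0.089 0.093 0.095]
n 101 rect (0.5384524464607239, 0.17802077531814575) 0.010169416666030884 0.06049701198935509 63.436397552490234 pca 151.9712304434773 [0.53775469 0.17685813 0.08893294]
disc ((0.5404092073440552, 0.17896169424057007), 0.08897753059864044) 0.0482114925362019
side 248 zpct [0.056 0.07  0.086 0.09  0.092]
n 183 rect (0.5361363291740417, 0.17912237346172333) 0.011666856706142426 0.05810863524675369 63.337684631347656 pca 152.56570780447225 [0.53308085 0.18230118 0.08672284]
disc ((0.540684700012207, 0.17736659944057465), 0.0912204310297966) 0.04682277142087393
```

View pics/crop.png

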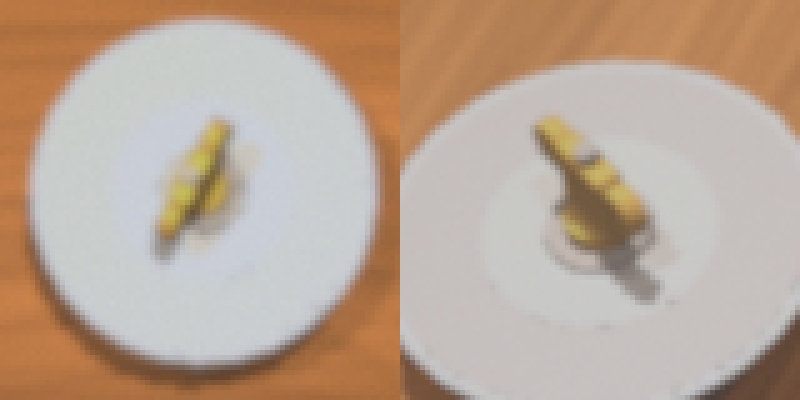

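The crop confirms it: brass wing nut upright in the middle of the flat silver disc. The disc radius is 89 mm, the height 47–48 mm and the top of the nut about 92 mm, which match the description. The axis is at about (0.540, 0.178) and the wing lies along about 152.5° (so tool yaw -27.5). I check the corridor for clearance.

Run:
```python
from h import *
for n in("top","side"):
    c=dict(np.load(f"pics/{n}0.npz"));P=pts(c,np.ones((480,640),bool))
    a=np.array([.157,.656]);b=np.array([.54,.178]);L=np.linalg.norm(b-a);d=(b-a)/L
    q=P[:,:2]-a;s=q@d;w=abs(q[:,0]*d[1]-q[:,1]*d[0])
    for k in range(0,8):
        i=(s>k*.09)&(s<=(k+1)*.09)&(w<.13);print(n,k,P[i,2].max().round(3) if i.any() else None,end=' ')
    i=(abs(P[:,0]-.54)<.16)&(abs(P[:,1]-.178)<.16);print("near",P[i,2].max())
```

```text
top 0 0.344 top 1 0.204 top 2 0.054 top 3 0.101 top 4 0.096 top 5 0.053 top 6 0.101 top 7 0.097 near 0.10082902761946974
side 0 0.67 side 1 None side 2 0.05 side 3 0.099 side 4 0.094 side 5 0.051 side 6 0.098 side 7 0.093 near 0.09793126922056619
```

Emit:
apply_moves:
  targets:
    - {"dp": [0.01, -0.012, 0.04], "yaw": 0}
    - {"dp": [0.035, -0.043, 0.04], "yaw": -1}
    - {"dp": [0.06, -0.075, 0.04], "yaw": -2}
    - {"dp": [0.085, -0.106, 0.04], "yaw": -3}
    - {"dp": [0.11, -0.137, 0.04], "yaw": -4}
    - {"dp": [0.135, -0.168, 0.04], "yaw": -5}
    - {"dp": [0.16, -0.2, 0.04], "yaw": -6}
    - {"dp": [0.185, -0.231, 0.04], "yaw": -7}
    - {"dp": [0.21, -0.262, 0.03], "yaw": -8}
    - {"dp": [0.235, -0.293, 0.02], "yaw": -9}
    - {"dp": [0.26, -0.324, 0.01], "yaw": -10}
    - {"dp": [0.285, -0.356, 0.0], "yaw": -11}
    - {"dp": [0.31, -0.387, -0.01], "yaw": -12}
    - {"dp": [0.335, -0.418, -0.02], "yaw": -13}
    - {"dp": [0.36, -0.449, -0.02], "yaw": -14}
    - {"dp": [0.383, -0.478, -0.02], "yaw": -14}
    - {"dp": [0.383, -0.478, -0.02], "yaw": -14}
    - {"dp": [0.383, -0.478, -0.02], "yaw": -14}
    - {"dp": [0.383, -0.478, -0.02], "yaw": -14}
  grip: -1

```text
time_s: 1.68
tcp_pos: [0.5399, 0.1781, 0.2281]
eef_rot: [180.0, 0.0, -27.5]
contact_force: [-0.9, 0.3, -1.0]
gripper_width: 0.0878
gripper_force: 0.0
```

```bash
cat >> h.py <<'E'
from scipy.spatial.transform import Rotation as Ro
def wrist(name):
    from plant import get_state,cams
    s=get_state();c=dict(cams.capture("wrist"))
    T=np.eye(4);T[:3,:3]=Ro.from_euler("xyz",s["eef_rot"],degrees=True).as_matrix();T[:3,3]=s["tcp_pos"]
    M=np.linalg.inv(T@c["T_tool_cam"]);c["R"],c["t"]=M[:3,:3],M[:3,3]
    cv2.imwrite(f"pics/{name}.png",c["image"][:,:,::-1]);return s,c
def nut(c):
    m=brass(c,(0,0,640,480));P=pts(c,m)
    P=P[(np.hypot(P[:,0]-.54,P[:,1]-.178)<.045)&(P[:,2]>.055)&(P[:,2]<.11)]
    zt=np.percentile(P[:,2],97)
    Q=P[P[:,2]>zt-.012]
    (cc,wh,a)=cv2.minAreaRect(Q[:,:2].astype(np.float32))
    d=np.linalg.svd(Q[:,:2]-Q[:,:2].mean(0),full_matrices=False)[2][0]
    return len(Q),zt,cc,wh,a,np.degrees(np.arctan2(d[1],d[0]))%180
E
python3 - <<'E'
from h import *
s,c=wrist("w1");print(s["time_s"],s["tcp_pos"],s["eef_rot"],s["joints"]);print(nut(c))
E
```

```text
1.6833 [0.53990845 0.17811408 0.22813502] [ 1.79966319e+02  3.18268183e-02 -2.75229534e+01] [ 3.79637983e+01  1.14411080e+01 -1.46952063e+01 -1.66842316e-02
 -6.39075367e+01  2.45206014e+01]
(1029, np.float64(0.09330668064404976), (0.5397331118583679, 0.17589311301708221), (0.011305226013064384, 0.06328035145998001), 62.461944580078125, np.float64(152.16462917139717))
```

View pics/w1.png

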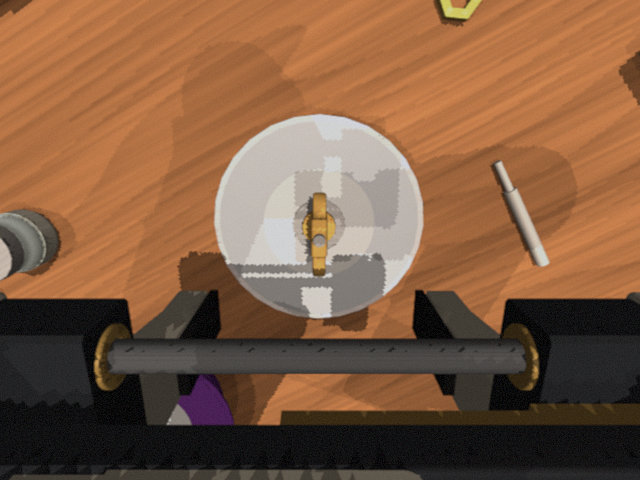

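The wrist view shows the nut at (319,235) with its wing upright between the jaws, so yaw is right. I take y as 0.177, descend and close.

Emit:
apply_moves:
  targets:
    - {"dp": [0, -0.001, -0.03], "yaw": 0}
    - {"dp": [0, -0.001, -0.06], "yaw": 0}
    - {"dp": [0, -0.001, -0.085], "yaw": 0}
    - {"dp": [0, -0.001, -0.105], "yaw": 0}
    - {"dp": [0, -0.001, -0.12], "yaw": 0}
    - {"dp": [0, -0.001, -0.132], "yaw": 0}
    - {"dp": [0, -0.001, -0.14], "yaw": 0}
    - {"dp": [0, -0.001, -0.144], "yaw": 0}
    - {"dp": [0, -0.001, -0.144], "yaw": 0}
    - {"dp": [0, -0.001, -0.144], "yaw": 0}
  grip: -1

```text
time_s: 2.57
tcp_pos: [0.5402, 0.1781, 0.0851]
eef_rot: [-180.0, -0.0, -27.4]
contact_force: [-0.6, 0.6, 0.0]
gripper_width: 0.0875
gripper_force: 0.0
```

Emit:
apply_moves:
  targets:
    - {"dp": [0, 0, 0], "yaw": 0}
    - {"dp": [0, 0, 0], "yaw": 0}
    - {"dp": [0, 0, 0], "yaw": 0}
    - {"dp": [0, 0, 0], "yaw": 0}
    - {"dp": [0, 0, 0], "yaw": 0}
    - {"dp": [0, 0, 0], "yaw": 0}
    - {"dp": [0, 0, 0], "yaw": 0}
    - {"dp": [0, 0, 0], "yaw": 0}
    - {"dp": [0, 0, 0], "yaw": 0}
    - {"dp": [0, 0, 0], "yaw": 0}
    - {"dp": [0, 0, 0], "yaw": 0}
    - {"dp": [0, 0, 0], "yaw": 0}
  grip: 1
  squeeze: 25

```text
time_s: 3.57
tcp_pos: [0.5396, 0.1769, 0.0845]
eef_rot: [179.9, 0.0, -27.5]
contact_force: [-4.2, -13.1, 7.5]
gripper_width: 0.0132
gripper_force: 6.5
```

```bash
python3 -c "
from plant import get_state
print(get_state())"
```

```text
{'time_s': 3.5667, 'joints': array([ 3.78982893e+01,  1.97979454e+01, -2.46056368e+01,  1.94649907e-02,
       -4.56812147e+01,  2.46376982e+01]), 'qd': array([-0.81796476, -0.3070614 , -1.41569024,  1.06320553, -3.10655806,
        0.01651284]), 'joint_torque': array([ 4.85106826e+00, -4.92949569e+01,  2.68531591e+01,  4.08136860e+00,
        3.30943286e+00,  4.38004697e-02]), 'tcp_pos': array([0.53963775, 0.17690003, 0.0844625 ]), 'eef_rot': array([ 1.79917124e+02,  2.27103689e-02, -2.74504194e+01]), 'contact_force': array([ -4.20438497, -13.12902401,   7.48217637]), 'moment': array([-5.04925685,  1.149251  , -0.02560741]), 'gripper_force': 6.522048264741898, 'gripper_width': 0.013158888503548214}
```

Emit:
apply_moves:
  targets:
    - {"dp": [0, 0, 0], "yaw": 0}
    - {"dp": [0, 0, 0], "yaw": 0}
    - {"dp": [0, 0, 0], "yaw": 0}
    - {"dp": [0, 0, 0], "yaw": 0}

```text
time_s: 3.9
tcp_pos: [0.5393, 0.1762, 0.0845]
eef_rot: [179.9, 0.0, -27.5]
contact_force: [0.2, -5.5, 2.2]
gripper_width: 0.012
gripper_force: 25.0
```

Gripped at a width of 12 mm, as it should be. I recentre by under 1 mm and turn clockwise (yaw negative).

Emit:
apply_moves:
  targets:
    - {"dp": [-0.0004, -0.0008, 0], "yaw": -2}
    - {"dp": [-0.0004, -0.0008, 0], "yaw": -6}
    - {"dp": [-0.0004, -0.0008, 0], "yaw": -10}
    - {"dp": [-0.0004, -0.0008, 0], "yaw": -14}
    - {"dp": [-0.0004, -0.0008, 0], "yaw": -18}
    - {"dp": [-0.0004, -0.0008, 0], "yaw": -22}
    - {"dp": [-0.0004, -0.0008, 0], "yaw": -26}
    - {"dp": [-0.0004, -0.0008, 0], "yaw": -30}
    - {"dp": [-0.0004, -0.0008, 0], "yaw": -34}
    - {"dp": [-0.0004, -0.0008, 0], "yaw": -38}
    - {"dp": [-0.0004, -0.0008, 0], "yaw": -42}
    - {"dp": [-0.0004, -0.0008, 0], "yaw": -46}
    - {"dp": [-0.0004, -0.0008, 0], "yaw": -50}
    - {"dp": [-0.0004, -0.0008, 0], "yaw": -54}
    - {"dp": [-0.0004, -0.0008, 0], "yaw": -57}
    - {"dp": [-0.0004, -0.0008, 0], "yaw": -59}
    - {"dp": [-0.0004, -0.0008, 0], "yaw": -60.5}
    - {"dp": [-0.0004, -0.0008, 0], "yaw": -60.5}
    - {"dp": [-0.0004, -0.0008, 0], "yaw": -60.5}

```text
time_s: 5.48
tcp_pos: [0.5386, 0.1757, 0.0845]
eef_rot: [179.9, -0.1, -87.9]
contact_force: [-4.3, -3.7, 4.7]
gripper_width: 0.0117
gripper_force: 25.0
```

Run:
```python
from h import *
s,c=wrist("w2");print(s["tcp_pos"],s["eef_rot"],s["contact_force"],s["moment"],s["gripper_width"],s["gripper_force"]);print(nut(c))
```

```text
[0.53861349 0.17573903 0.0844552 ] [ 1.79883609e+02 -7.67255742e-02 -8.79439466e+01] [-4.34519288 -3.68828927  4.65134819] [-1.18470014  1.38305264 -0.05244929] 0.011748538804706872 24.97742235660553
(3173, np.float64(0.09318308210975687), (0.5395559668540955, 0.17558084428310394), (0.06390012800693512, 0.021755170077085495), 79.4684829711914, np.float64(91.73540687259006))
```

The nut turned with the jaws (wing now at about 92°). I release and rise.

Emit:
apply_moves:
  targets:
    - {"dp": [0, 0, 0], "yaw": 0}
    - {"dp": [0, 0, 0], "yaw": 0}
    - {"dp": [0, 0, 0], "yaw": 0}
    - {"dp": [0, 0, 0], "yaw": 0}
    - {"dp": [0, 0, 0], "yaw": 0}
    - {"dp": [0, 0, 0], "yaw": 0}
    - {"dp": [0, 0, 0], "yaw": 0}
    - {"dp": [0, 0, 0], "yaw": 0}
    - {"dp": [0, 0, 0], "yaw": 0}
    - {"dp": [0, 0, 0], "yaw": 0}
  grip: -1

```text
time_s: 6.37
tcp_pos: [0.5396, 0.1767, 0.0846]
eef_rot: [180.0, -0.0, -88.0]
contact_force: [-0.6, -0.0, -0.3]
gripper_width: 0.073
gripper_force: 0.0
```

Emit:
apply_moves:
  targets:
    - {"dp": [0, 0, 0.01], "yaw": 0}
    - {"dp": [0, 0, 0.03], "yaw": 0}
    - {"dp": [0, 0, 0.055], "yaw": 0}
    - {"dp": [0, 0, 0.085], "yaw": 0}
    - {"dp": [0, 0, 0.115], "yaw": 0}
    - {"dp": [0, 0, 0.14], "yaw": 0}
    - {"dp": [0, 0, 0.145], "yaw": 0}
    - {"dp": [0, 0, 0.145], "yaw": 0}
    - {"dp": [0, 0, 0.145], "yaw": 0}
    - {"dp": [0, 0, 0.145], "yaw": 0}

```text
time_s: 7.2
tcp_pos: [0.539, 0.1763, 0.2285]
eef_rot: [179.9, -0.0, -88.0]
contact_force: [-0.5, -0.1, -0.4]
gripper_width: 0.0878
gripper_force: 0.0
```

Run:
```python
from h import *
s,c=wrist("w3");print(s["time_s"],s["tcp_pos"],s["eef_rot"],s["contact_force"],s["gripper_width"]);print(nut(c))
```

```text
7.2 [0.53895455 0.17630893 0.22854545] [ 1.79905658e+02 -3.76819813e-02 -8.79648436e+01] [-0.47889524 -0.07966725 -0.38299501] 0.08777928634708677
(1047, np.float64(0.09321763881059578), (0.5387601852416992, 0.17597004771232605), (0.011917882598936558, 0.06339357048273087), 1.989869475364685, np.float64(91.65463871582803))
```

View pics/w3.png

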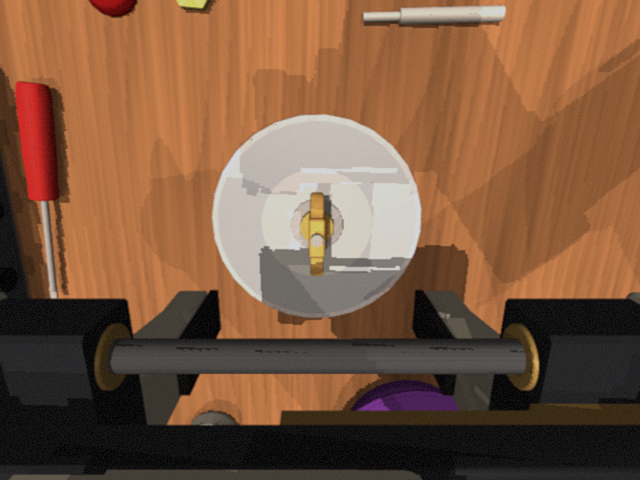

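The picture shows the nut at (317,235), still on its stud and clear of the open jaws. The wing has gone from 152.2° to 91.7°, which is 60.5° clockwise. I hand in.

```bash
python3 -c "
from plant import r
print(r.close_job())"
```

```text
the job is handed in; nothing more can be done
None
```

The silver disc's wing nut is slackened about 60° clockwise (60.5° measured) and left on its stud; the arm never went near the beech shelf's nut, and the job was handed in at about 7 s.

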